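Screw the dropper onto the scent bottle without crossing the thread

ROBOT

A 6-joint arm with a two-finger parallel gripper is mounted at the origin on the work surface. World frame = base frame: x ahead of the robot, y to its left, z up, the work surface at z = 0. Lengths are in m, angles in rad, forces in N, time in s.
With the tool pointing down it reaches from about 0.3 to 0.875 m from the base axis. Payload 6.4 kg.
Tool frame: the origin (TCP) lies at the very end of the fingers, on their centre line; the grasp point (between the pads) lies 19 mm behind it; x points along the fingers, y is the direction in which the jaws open and shut, and the axes are right-handed (so a half turn about x gives the same grasp; the last joint's range is limited). The gripper opens to 88 mm and grips with 3 to 60 N. Pads are 18 mm wide; open, the fingers measure 123 mm over their backs; the gripper's body (75 mm by 187 mm) begins 45 mm behind the grasp point.
Start: joints at [-1.357, 0.181, 1.607, -0, 1.354, -0.206], TCP at [0.234, -0.525, 0.239] pointing down, gripper open.
Joint ranges: [-2.99, 2.99], [-0.89, 2.07], [0.3, 2.58], [-1.14, 4.28], [0, 2.63], [-3.12, 3.12]. Speed limits (rad/s): [2.57, 2.57, 3.01, 3.14, 3.14, 3.14].

INTERFACE

Orientations are given as [roll, pitch, yaw] about the fixed x, y, z axes, in that order (R = Rz(yaw) Ry(pitch) Rx(roll)).
In Python, from workcell import status, eyes, workorder gives the robot as it stands.
- The arm moves only by the shell command python3 -m handwheel 'ROWS' [FORCE]. ROWS is JSON, a list of rows, each a list of 3 entries, a list of its own where there are three numbers: the opening, from 0 (shut) to 1 (fully open), then the shift along the tool's x, y, z in cm, then the turn, a rotation vector about the tool's x, y, z in rad. A call has 1 to 10 rows; each row shifts and turns the commanded pose from where the row before left it, along the tool's axes as they then stand; what a row does not reach is not made up. A row lasts 1/8 s, in which the tool goes at most 62.5 mm and 10.7 degrees, less where a joint would pass 70% of its speed; a pose out of reach is approached as far as the arm can. A call is refused whole if a number of a shift passes 6.25 or a number of a turn 0.188, either way. A call with a gripper value outside its range is refused whole. The fingers move at their own pace and stop on an object; FORCE is the grip in N (left out, the last holds). Time passes only in rows, so rows that do not move let the fingers close. It gives the time, the measured TCP pose, the force and the opening at its end, in the units of the state.
- status.get_obs(): the state, without advancing time (a new reading comes with each control period).
- eyes.grab_frame(name): name is "scene" or "top" or "wrist"; returns a dict with "img" (384x512x3 uint8, blue, green, red), "depth" (384x512 float32, m along the optical axis (not along the pixel's ray), 0 where there is no reading), "mtx" (3x3 intrinsics, pixels), "T" (4x4, takes a point from camera to world coordinates). Camera axes: x right, y down, z forward; pixel columns grow to the right and rows downward; lengths in m; the calibration is good to about 2 mm. The wrist camera is an equidistant fisheye: a pixel r from the principal point sees the ray r / f radians off the axis. A picture is of the moment at which its call begins.
- workorder.sign_off(): hands the job in, once; it reports no verdict.
The state is a dict: "time_s": time; "q": joint angles; "joint_vel": joint speeds; "tau": joint torques, N m; "tool_pos": TCP position; "eef_rot": TCP orientation; "wrist_force": force on the tool from outside, world axes, zero at the start; "torque": the same for the moment, N m; "finger_gap": finger opening in m.
Only numpy, scipy, OpenCV 4.12 (cv2) and the standard library are available. Lean on these libraries where they do the work, as an engineer would, in place of code of your own. Each camera call takes 0.05 s, during which the arm holds its last target. There are 200 camera calls.

TASK

Take the dropper from the drying rail, put its pipette into the open blue bottle that stands in the metal block and screw the collar on clockwise until it is fully home and finger-tight, then let go of it. Start it gently: if it goes tight while the collar still stands high on the neck the thread is crossed, so stop at once, turn it back until it drops into the thread, and start again; never force it. Leave the filled bottles, the vial and the beaker as they are.

Things in the scene. Friction and masses are not known exactly. Their poses are not given: they have to be found in the camera images.
- collar (a point): Dropper: smooth gold collar, 28 mm in diameter, 24 mm tall (grip here), under a white rubber bulb 20 mm wide whose top is 37 mm above this point. Point on the axis, 17 mm above the collar's lower edge, 7 mm below its top; z up the axis. About 35 g. It starts hanging upright in the rail's middle hole, lower edge on the strip. The screw thread hidden inside has two starts; its angle is not marked.
- tip (a point): Tip of the dropper's glass pipette, 75 mm below collar on the axis. The pipette is 7 mm in diameter; near the collar it widens to a round stopper 13 mm in diameter that reaches 5 mm below the collar's lower edge.
- rack: Drying rail: steel strip 26 mm wide (along its x), 150 mm long (its y), 6 mm thick, top 85 mm above the table, 15 mm holes at y = -48, 0, 48 mm, posts at y = -69 and 69 mm, base plate 64 mm by 150 mm, 6 mm thick. Origin on the table under the middle hole. Fixed. The collar overhangs the strip by 1 mm each side, so fingers closing along the rail's x clear it.
- holder: Aluminium block 104 mm by 104 mm by 48 mm, fixed; the open blue glass bottle stands in its rubber-lined well. Origin on the table under the bottle. Bottle 48 mm in diameter up to 92 mm above the table, sloping shoulder to 104 mm, neck 20 mm (24 mm over the thread). The lining gives about 1 mm for 2.5 N sideways or down, 1 rad for 0.8 N m of twist.
- mouth (a point): Centre of the bottle's mouth at the height of its lip, 122 mm above the table; z up; fixed to the block. The bore is 14 mm wide. The thread outside the neck starts 2 mm below the lip at an unmarked angle. The glass chips when the dropper bears on the bottle with more than 30 N in all, about 0.15 N m of torque; press with some 3 N.
- run_in (a point): On the bottle's axis, 3 mm below the lip: the highest the collar's lower edge rests when set on the neck (it rests 2 to 6 mm above home). It may run freely clockwise at once (under 0.08 N m, 7.8 mm down a turn), or bite within 100 degrees, over 4 mm above home. Turned back under a light push, at most 2.3 rad from the bite, it then drops 3.5 mm and runs home in about 2 rad.
- seat (a point): On the bottle's axis, 9 mm below the lip: where the collar's lower edge is when screwed home (collar then 8 mm above mouth). There the torque rises again; 0.08 to 0.1 N m is finger-tight.
- filled_a: Filled blue dropper bottle, 48 mm in diameter and 157 mm tall, closed. Origin at the centre of its foot. Bystander.
- filled_b: Another filled blue dropper bottle of the same size. Bystander.
- vial: Small amber vial with a black cap, 25 mm in diameter and 58 mm tall. Origin at the centre of its foot. Bystander.
- beaker: Small empty glass beaker, 60 mm in diameter and 65 mm tall. Origin at the centre of its foot. Bystander.
There are look-alikes about, which are no part of the job. There is more than one size of the rack; the one meant has the size given above. What is shaped like the part that bears collar but pink is not meant.

How it is judged:
At the end, for the whole second after the job is handed in: The dropper is on the bottle, upright within 3 degrees and centred within 3 mm, screwed home: its collar no more than about 0.6 mm above the fully seated height; it is released and the other bottles, the vial and the beaker stand where they stood (within 20 mm) (z of collar in the frame of mouth between 0.006 and 0.0085 m and horizontal distance between collar and mouth below 0.003 m and angle between collar's own z axis and vertical below 0.05 rad); the robot touches nothing.
It fails at once if the dropper bears on the bottle with more than 30 N: thread forced (contact force between dropper and holder above 30 N).
It fails at once if a filled bottle, the vial or the beaker is moved by more than 20 mm (distance of any of filled_a, filled_b, vial, beaker from where it was at the start of the episode above 0.02 m).
It also fails if it takes over 72 s, if anything falls off the work surface, if the arm or the gripper's body presses on something with over 40 N, if the wrist force passes 120 N, or if a joint passes its speed limit or range.

## Working session

There is one attempt and no reset: what is moved stays moved. The work goes in short steps, Python scripts to look and compute and a shell command to move; the robot and the scene stay as the last step left them, time stands still between calls to the robot, and variables do not carry over. Pictures are saved under pics/ and viewed, about 8 in all and at most 12, crops included, and the job is handed in when it is done.

```bash
mkdir -p pics; cat > h.py <<'E'
import numpy as np,cv2
from workcell import status,eyes,workorder
def snap(n,f):
    d=eyes.grab_frame(n); cv2.imwrite('pics/%s.png'%f,d['img']); np.savez('pics/%s.npz'%f,**d); return d
def load(f): return np.load('pics/%s.npz'%f)
def pt(d,u,v,z=None):
    K=d['mtx'];z=d['depth'][int(v),int(u)] if z is None else z
    p=np.array([(u-K[0,2])/K[0,0]*z,(v-K[1,2])/K[1,1]*z,z,1]); return (d['T']@p)[:3]
E
python3 - <<'E'
from h import *
a=snap('scene','s0');b=snap('top','t0')
for d in(a,b):print(d['mtx'].round(1).tolist(),d['T'].round(3).tolist())
o=status.get_obs();print({k:np.round(v,3).tolist() for k,v in o.items()})
E
```

```text
[[430.8, 0.0, 248.9], [0.0, 430.8, 190.1], [0.0, 0.0, 1.0]] [[0.89, 0.278, -0.362, 0.864], [0.456, -0.577, 0.678, -0.597], [-0.02, -0.768, -0.64, 0.697], [0.0, 0.0, 0.0, 1.0]]
[[366.3, 0.0, 254.3], [0.0, 366.3, 188.7], [0.0, 0.0, 1.0]] [[0.009, -0.998, 0.057, 0.428], [-1.0, -0.009, 0.008, 0.059], [-0.007, -0.057, -0.998, 1.101], [0.0, 0.0, 0.0, 1.0]]
{'time_s': 0.1, 'q': [-1.357, 0.181, 1.608, -0.0, 1.354, -0.206], 'joint_vel': [-0.0, -0.001, -0.003, -0.002, -0.001, 0.001], 'tau': [0.001, -43.482, -34.269, 0.07, 0.034, -0.0], 'tool_pos': [0.234, -0.525, 0.238], 'eef_rot': [-1.775, 1.569, 1.787], 'wrist_force': [-1.03, 0.644, -0.094], 'torque': [-0.021, -0.061, 0.009], 'finger_gap': 0.088}
```

View pics/s0.png

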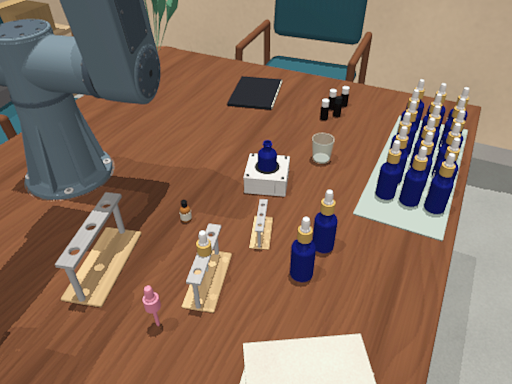

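View pics/t0.png

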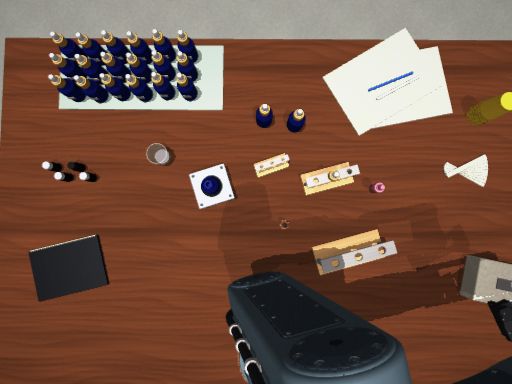

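Scene view: the candidates are the gold dropper in the middle rail at (204,243), the pink dropper at (151,300), the gold tops of the filled bottles at (305,232) and (328,205) plus the stock crates, and three rails at (95,240), (208,262) and (262,222). I choose the gold one at (204,243), which is (335,176) in the top view. The open bottle in its block is at (267,155), top view (211,185). Next come close crops and measurements.

```bash
python3 - <<'E'
from h import *
a=load('s0');b=load('t0')
c1=cv2.resize(a['img'][215:315,175:255],None,fx=5,fy=5,interpolation=2)   # 400x500
c2=cv2.resize(b['img'][150:200,295:375],None,fx=5,fy=5,interpolation=2) # 400x250
c3=cv2.resize(b['img'][160:210,185:245],None,fx=5,fy=5,interpolation=2) # 300x250
c2=np.vstack([c2,np.hstack([c3,np.zeros((250,100,3),np.uint8)])])
cv2.imwrite('pics/c1.png',np.hstack([c1,c2]))
# top cloud: rail strip top z~.085 near the dropper; block top z~.048
for n,d in(('s',a),('t',b)):
    v,u=np.mgrid[0:384,0:512];z=d['depth'];K=d['mtx']
    P=np.stack([(u-K[0,2])/K[0,0]*z,(v-K[1,2])/K[1,1]*z,z],-1)@d['T'][:3,:3].T+d['T'][:3,3]
    def fit(nm,ctr,r,lo,hi):
        m=(np.hypot(P[...,0]-ctr[0],P[...,1]-ctr[1])<r)&(P[...,2]>lo)&(P[...,2]<hi)&(z>0)
        q=P[m]
        if len(q)<5: print(n,nm,len(q));return
        (c,s,ang)=cv2.minAreaRect((q[:,:2]*1000).astype(np.float32))
        print(n,nm,len(q),'mean',q.mean(0).round(4),'rect',np.round(c,1),np.round(s,1),round(ang,1))
    D=pt(d,*((204,236) if n=='s' else (335,174)));M=pt(d,*((267,144) if n=='s' else (211,184)))
    print(n,'drop',D.round(3),'bottle',M.round(3))
    fit('strip',D,.1,.078,.09);fit('collar+',D,.03,.1,.16);fit('bulbtop',D,.03,.125,.15)
    fit('block',M,.09,.043,.052);fit('neck',M,.03,.108,.13);fit('lip',M,.03,.117,.13);fit('body',M,.04,.06,.092)
E
```

```text
s drop [ 0.53  -0.15   0.131] bottle [0.497 0.188 0.119]
s strip 652 mean [ 0.5283 -0.1594  0.0835] rect [ 523.6 -148.6] [ 27.  153.1] 15.7
s collar+ 222 mean [ 0.5267 -0.1522  0.116 ] rect [ 524.9 -150.2] [27.  24.6] 34.5
s bulbtop 62 mean [ 0.5252 -0.1504  0.1318] rect [ 524.  -149.3] [14.  12.1] 11.4
s block 773 mean [0.4997 0.1805 0.047 ] rect [493.8 192.8] [104.2 110.6] 18.0
s neck 74 mean [0.4949 0.1904 0.1161] rect [493.8 192.1] [22.  24.8] 3.8
s lip 33 mean [0.4944 0.192  0.1195] rect [493.2 192.5] [18.1 22.6] 59.9
s body 226 mean [0.5011 0.1771 0.0772] rect [498.6 183.5] [47.4 32.6] 26.6
t drop [ 0.523 -0.146  0.134] bottle [0.495 0.183 0.123]
t strip 372 mean [ 0.5238 -0.1484  0.0851] rect [ 524.2 -149.3] [ 26.  150.7] 15.5
t collar+ 89 mean [ 0.5232 -0.1466  0.1177] rect [ 524.4 -148.8] [24.9 27.5] 1.1
t bulbtop 27 mean [ 0.5237 -0.1475  0.1346] rect [ 523.4 -147.5] [13.  11.7] 27.3
t block 996 mean [0.4952 0.1907 0.0483] rect [495.7 191.5] [104.1 104.1] 18.2
t neck 47 mean [0.4955 0.1912 0.1197] rect [496.  191.1] [22.7 20.9] 46.4
t lip 38 mean [0.4956 0.1911 0.121 ] rect [496.4 191.5] [21.5 20.9] 46.4
t body 57 mean [0.4912 0.1813 0.0843] rect [494.5 189.8] [44.5 44.6] 0.5
```

View pics/c1.png

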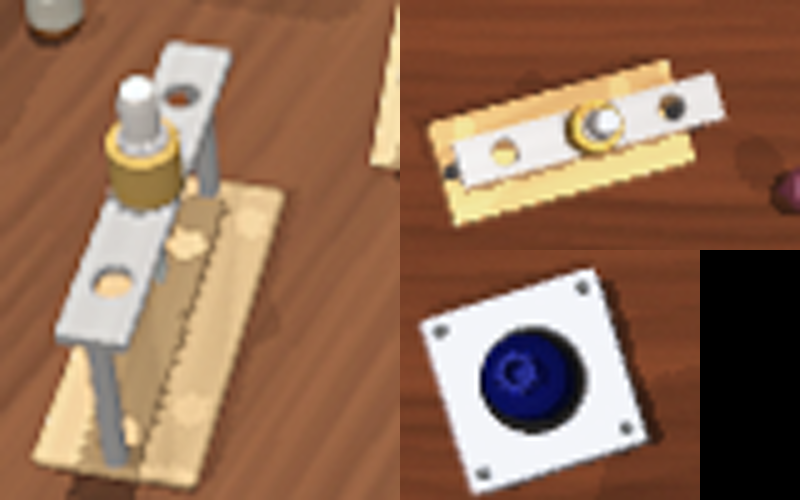

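The strip measures 26 × 150 mm with a gold dropper in its middle hole, so it is the right one. Jaws go along the rail's x (about 15.5°). The dropper is at (0.524,-0.149) and the bottle axis at (0.495,0.192).

```bash
cat >> h.py <<'E'
from scipy.spatial.transform import Rotation as R
def st():
    o=status.get_obs(); M=R.from_euler('xyz',o['eef_rot']).as_matrix(); return o,M,np.array(o['tool_pos'])
def go(xyz,phi):
    o,M,p=st(); phi=np.radians(phi); y=[np.cos(phi),np.sin(phi),0]; x=[0,0,-1]
    T=np.array([x,y,np.cross(x,y)]).T
    print('t',round(o['time_s'],2),'p',p.round(4),'phi',np.degrees(np.arctan2(M[1,1],M[0,1])).round(1),'down',M[:,0].round(4),'q',np.round(o['q'],3),'gap',round(o['finger_gap'],4),'F',np.round(o['wrist_force'],2),'M',np.round(o['torque'],3))
    print('shift cm',(M.T@(np.array(xyz)-p)*100).round(2),'turn',R.from_matrix(M.T@T).as_rotvec().round(3))
E
python3 - <<'E'
from h import *
go([.524,-.149,.20],15.5);go([.524,-.149,.20],195.5)
E
```

```text
t 0.1 p [ 0.2343 -0.5246  0.2379] phi -65.9 down [-3.0e-04  1.5e-03 -1.0e+00] q [-1.357  0.181  1.608 -0.     1.354 -0.206] gap 0.088 F [-1.03  0.64 -0.09] M [-0.021 -0.061  0.009]
shift cm [  3.84 -22.49 -41.76] turn [-1.422e+00 -1.000e-03  1.000e-03]
t 0.1 p [ 0.2343 -0.5246  0.2379] phi -65.9 down [-3.0e-04  1.5e-03 -1.0e+00] q [-1.357  0.181  1.608 -0.     1.354 -0.206] gap 0.088 F [-1.03  0.64 -0.09] M [-0.021 -0.061  0.009]
shift cm [  3.84 -22.49 -41.76] turn [1.72e+00 1.00e-03 1.00e-03]
```

```bash
python3 -m handwheel '[[1,[0.2,-2.25,-4.18],[0,0,0]],[1,[0.2,-2.25,-4.18],[0,0,0]],[1,[0.2,-2.25,-4.18],[0,0,0]],[1,[0.2,-2.25,-4.18],[0,0,0]],[1,[0.2,-2.25,-4.18],[0,0,0]],[1,[0.2,-2.25,-4.18],[0,0,0]],[1,[0.2,-2.25,-4.18],[0,0,0]],[1,[0.2,-2.25,-4.18],[0,0,0]],[1,[0.2,-2.25,-4.18],[0,0,0]],[1,[0.2,-2.24,-4.14],[0,0,0]]]' 20
python3 -m handwheel '[[0.6,[0,0,0],[-0.178,0,0]],[0.6,[0,0,0],[-0.178,0,0]],[0.6,[0,0,0],[-0.178,0,0]],[0.6,[0,0,0],[-0.178,0,0]],[0.6,[0,0,0],[-0.178,0,0]],[0.6,[0,0,0],[-0.178,0,0]],[0.6,[0,0,0],[-0.178,0,0]],[0.6,[0,0,0],[-0.178,0,0]],[0.6,[0,0,0],[0,0,0]],[0.6,[0,0,0],[0,0,0]]]'
python3 - <<'E'
from h import *
go([.524,-.149,.0835],15.5)
a=snap('wrist','w0');print(a['mtx'].round(1).tolist(),a['T'].round(3).tolist())
E
```

```text
time_s: 1.35
tool_pos: [0.5246, -0.148, 0.2183]
eef_rot: [-0.83, 1.57, 2.731]
wrist_force: [0.4, -1.3, 0.6]
finger_gap: 0.0881
time_s: 2.6
tool_pos: [0.5239, -0.1494, 0.2185]
eef_rot: [-2.41, 1.57, 2.572]
wrist_force: [-0.3, 0.4, -0.2]
finger_gap: 0.0528
t 2.6 p [ 0.5239 -0.1494  0.2185] phi 15.4 down [-4.e-04  2.e-04 -1.e+00] q [-0.496  0.133  1.704  0.     1.305 -0.765] gap 0.0528 F [-0.33  0.4  -0.19] M [-0.014 -0.075 -0.041]
shift cm [13.5   0.02 -0.04] turn [-0.001 -0.     0.   ]
[[297.3, 0.0, 255.2], [0.0, 297.3, 186.3], [0.0, 0.0, 1.0]] [[0.964, 0.256, 0.078, 0.503], [0.267, -0.921, -0.283, -0.076], [-0.0, 0.294, -0.956, 0.364], [0.0, 0.0, 0.0, 1.0]]
```

View pics/w0.png

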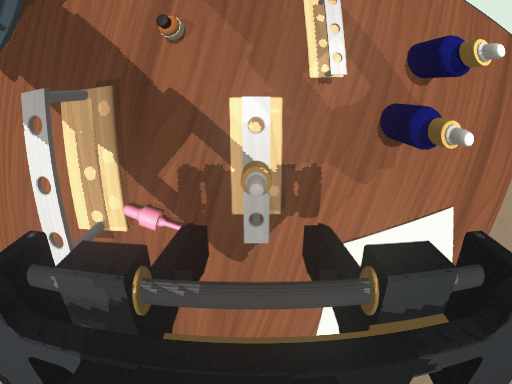

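The wrist view shows the gold collar at (256,178), midway between the fingers (about 190 and 322) with the strip square to the jaws. Descending and gripping.

```bash
python3 -m handwheel '[[0.6,[3,0,0],[0,0,0]],[0.6,[3,0,0],[0,0,0]],[0.6,[3,0,0],[0,0,0]],[0.6,[2,0,0],[0,0,0]],[0.6,[1.5,0,0],[0,0,0]],[0.6,[1,0,0],[0,0,0]],[0.6,[0,0,0],[0,0,0]],[0.6,[0,0,0],[0,0,0]]]' 20
python3 -m handwheel '[[0.1,[0,0,0],[0,0,0]],[0.1,[0,0,0],[0,0,0]],[0.1,[0,0,0],[0,0,0]],[0.1,[0,0,0],[0,0,0]],[0.1,[0,0,0],[0,0,0]],[0.1,[0,0,0],[0,0,0]]]' 20
python3 - <<'E'
from h import *
go([.524,-.149,.0835],15.5)
E
```

```text
time_s: 3.65
tool_pos: [0.5246, -0.1498, 0.0845]
eef_rot: [0.804, 1.569, -0.494]
wrist_force: [-0.4, 0.1, 0.1]
finger_gap: 0.0528
time_s: 4.4
tool_pos: [0.5242, -0.1496, 0.084]
eef_rot: [0.796, 1.57, -0.502]
wrist_force: [0.1, 0.6, 3.5]
finger_gap: 0.0274
t 4.4 p [ 0.5242 -0.1496  0.084 ] phi 15.6 down [ 4.e-04 -2.e-04 -1.e+00] q [-0.496  0.308  1.797 -0.     1.036 -0.769] gap 0.0274 F [0.12 0.59 3.46] M [ 0.074 -0.043 -0.044]
shift cm [ 0.05 -0.01 -0.06] turn [ 0.002  0.    -0.   ]
```

```bash
python3 -m handwheel '[[0.1,[-1,0,0],[0,0,0]],[0.1,[-2,0,0],[0,0,0]],[0.1,[-3,0,0],[0,0,0]],[0.1,[-3,0,0],[0,0,0]],[0.1,[-3,0,0],[0,0,0]],[0.1,[-2,0,0],[0,0,0]],[0.1,[0,0,0],[0,0,0]],[0.1,[0,0,0],[0,0,0]]]' 20
python3 - <<'E'
from h import *
go([.495,.192,.2],15.5)
E
```

```text
time_s: 5.4
tool_pos: [0.5235, -0.1492, 0.2228]
eef_rot: [-2.294, 1.569, 2.692]
wrist_force: [-0.2, -0.4, -1.0]
finger_gap: 0.0271
t 5.4 p [ 0.5235 -0.1492  0.2228] phi 15.6 down [-1.2e-03  6.0e-04 -1.0e+00] q [-0.496  0.128  1.7   -0.     1.315 -0.769] gap 0.0271 F [-0.24 -0.43 -0.97] M [ 0.014 -0.066  0.021]
shift cm [  2.31   6.46 -33.63] turn [ 0.002 -0.001  0.001]
```

```bash
python3 -m handwheel '[[0.1,[0,0.5,-2.6],[0,0,0]],[0.1,[0,0.92,-4.8],[0,0,0]],[0.1,[0,0.92,-4.8],[0,0,0]],[0.1,[0,0.92,-4.8],[0,0,0]],[0.1,[0,0.92,-4.8],[0,0,0]],[0.1,[0,0.92,-4.8],[0,0,0]],[0.1,[0,0.92,-4.8],[0,0,0]],[0.1,[0,0.44,-2.23],[0,0,0]],[0.1,[0,0,0],[0,0,0]]]' 20
python3 -m handwheel '[[0.1,[0,0,0],[-0.18,0,0]],[0.1,[0,0,0],[-0.18,0,0]],[0.1,[0,0,0],[-0.18,0,0]],[0.1,[0,0,0],[-0.18,0,0]],[0.1,[0,0,0],[-0.18,0,0]],[0.1,[0,0,0],[-0.18,0,0]],[0.1,[0,0,0],[0,0,0]],[0.1,[0,0,0],[0,0,0]]]' 20
python3 - <<'E'
from h import *
go([.495,.192,.15],77.5)
a=snap('top','t1');b=snap('scene','s1')
cv2.imwrite('pics/c2.png',cv2.resize(b['img'][70:220,200:340],None,fx=4,fy=4,interpolation=2))
E
```

```text
time_s: 6.52
tool_pos: [0.4944, 0.193, 0.2222]
eef_rot: [-1.719, 1.568, -3.014]
wrist_force: [-0.1, -0.4, -0.1]
finger_gap: 0.0273
time_s: 7.52
tool_pos: [0.4955, 0.1911, 0.2232]
eef_rot: [-2.626, 1.57, -2.848]
wrist_force: [-0.9, 0.5, -0.8]
finger_gap: 0.027
t 7.53 p [0.4955 0.1911 0.2232] phi 77.3 down [-9.e-04 -3.e-04 -1.e+00] q [ 0.144  0.098  1.733 -0.     1.312 -1.204] gap 0.027 F [-0.87  0.55 -0.83] M [ 0.095 -0.179 -0.007]
shift cm [ 7.32  0.08 -0.06] turn [-0.004 -0.001  0.   ]
```

View pics/c2.png

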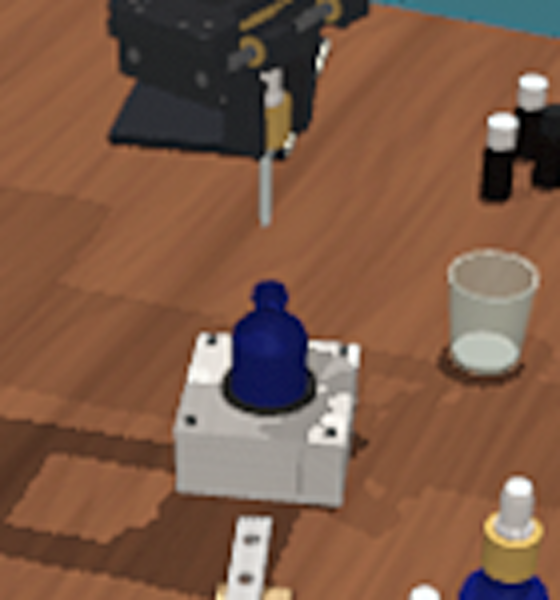

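```bash
python3 - <<'E'
from h import *
b=load('s1')
T=np.linalg.inv(b['T']);K=b['mtx']
def pj(p):
    c=K@((T@np.append(p,1))[:3]);c=c[:2]/c[2];return ((c-[200,70])*4+1.5).round(1)
o,M,p=st()
for n,dz in(('bulbtop',.055),('collar top',.025),('edge',.001),('tip',-.057)):print(n,pj(p+[0,0,dz]))
print('lip',pj([.495,.192,.122]),'foot of neck',pj([.495,.192,.104]))
c=cv2.resize(b['img'][82:132,245:295],None,fx=12,fy=12,interpolation=2);cv2.imwrite('pics/c3.png',c)
E
```

```text
bulbtop [271.4  47.7]
collar top [271.  98.]
edge [270.7 136.9]
tip [270.  225.8]
lip [269.1 289. ] foot of neck [268.9 313.8]
```

View pics/c3.png

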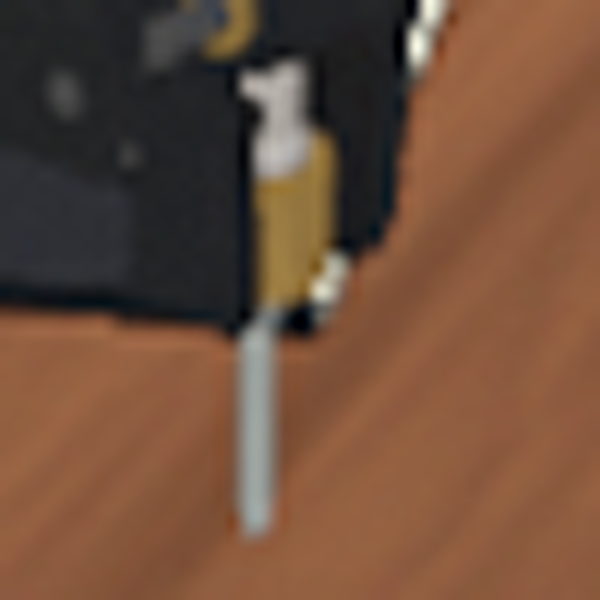

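Crop: collar at (295,230), pipette running from (262,330) to its tip at (256,525). The tip is about 1 px left of where the tool axis predicts, so it sits off-axis in the pads or leans slightly. I'll measure that with the scene and wrist depth.

```bash
python3 - <<'E'
from h import *
o,M,p=st()
b=load('s1');im=b['img'].astype(int);T=np.linalg.inv(b['T']);K=b['mtx']
# pipette in scene: greyish pixels (blue>=red) vs wood (red>blue)
for v in range(111,127):
    w=np.clip(60-(im[v,258:275,2]-im[v,258:275,0]),0,None)*(im[v,258:275].sum(1)>240)
    if w.sum(): print(v,round((w*np.arange(258,275)).sum()/w.sum(),2),end='; ')
print()
for v in range(142,152):
    w=((im[v,255:282,0]-im[v,255:282,2])>30);u=np.arange(255,282)[w]
    print(v,(u.min(),u.max()) if len(u) else '',end='; ')
print()
d=snap('wrist','w1');z=d['depth'];K=d['mtx'];v,u=np.mgrid[0:384,0:512]
x=(u-K[0,2])/K[0,0];y=(v-K[1,2])/K[1,1];r=np.hypot(x,y);s=np.where(r>0,np.tan(r)/np.maximum(r,1e-9),1)
P=np.stack([x*s*z,y*s*z,z],-1)@d['T'][:3,:3].T+d['T'][:3,3]
Q=(P-p)@M   # tool frame
for lo,hi in((-.055,-.045),(-.045,-.035),(-.035,-.026),(-.025,-.013),(-.012,-.003),(.008,.015),(.015,.025),(.025,.035),(.035,.045),(.045,.056)):
    m=(Q[...,0]>lo)&(Q[...,0]<hi)&(abs(Q[...,1])<.0135)&(abs(Q[...,2])<.025)&(z>0);q=Q[m]*1000
    if len(q):print(lo,hi,len(q),'y',q[:,1].min().round(1),q[:,1].max().round(1),'zmin(near)',np.percentile(q[:,2],[5,20,50]).round(1))
cv2.imwrite('pics/c4.png',cv2.resize(d['img'][100:300,180:330],None,fx=3.5,fy=3))
E
```

```text
111 265.95; 112 265.93; 113 265.92; 114 265.9; 115 265.9; 116 265.88; 117 265.88; 118 265.89; 119 265.9; 120 265.85; 121 265.83; 122 265.84; 123 265.77; 124 265.85; 125 265.84; 126 265.61; 
142 (np.int64(264), np.int64(270)); 143 (np.int64(264), np.int64(271)); 144 (np.int64(263), np.int64(271)); 145 (np.int64(264), np.int64(271)); 146 (np.int64(264), np.int64(270)); 147 (np.int64(264), np.int64(270)); 148 (np.int64(262), np.int64(271)); 149 (np.int64(262), np.int64(273)); 150 (np.int64(260), np.int64(274)); 151 (np.int64(259), np.int64(274)); 
-0.055 -0.045 325 y -7.6 13.5 zmin(near) [-10.7  -9.9  -9.1]
-0.045 -0.035 458 y -7.8 13.5 zmin(near) [-11.  -10.6  -9.7]
-0.035 -0.026 588 y -10.4 11.6 zmin(near) [-12.5 -11.3  -9.9]
-0.025 -0.013 1199 y -13.5 13.5 zmin(near) [-17.  -16.  -12.7]
-0.012 -0.003 346 y -13.2 13.5 zmin(near) [-17.1 -16.7 -15.4]
0.025 0.035 50 y -3.0 2.9 zmin(near) [-6.5 -6.3 -6. ]
0.035 0.045 53 y -3.1 3.1 zmin(near) [-6.6 -6.3 -5.9]
0.045 0.056 23 y -3.1 3.1 zmin(near) [-6.4 -6.2 -5.6]
```

View pics/c4.png

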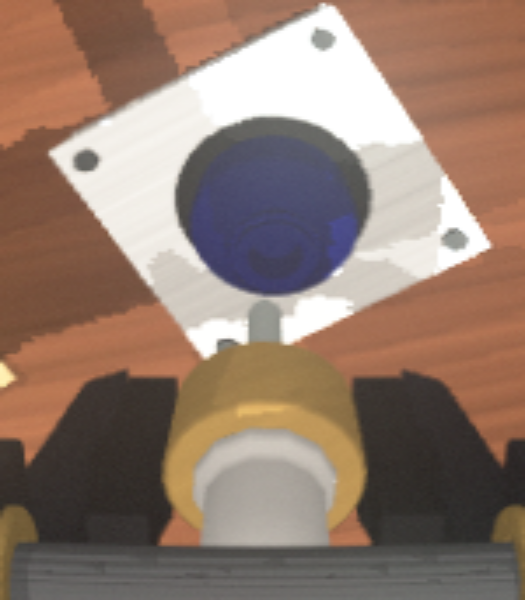

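Wrist view: collar at (265,430), pipette at (264,320), and the mouth at about (275,255), a little right of the tool axis. The dropper sits about 3 mm toward −z in the pads with no clear tilt. I'll measure the bottle in the same camera so calibration errors cancel.

```bash
python3 - <<'E'
from h import *
o,M,p=st()
d=load('w1');z=d['depth'];K=d['mtx'];v,u=np.mgrid[0:384,0:512]
x=(u-K[0,2])/K[0,0];y=(v-K[1,2])/K[1,1];r=np.hypot(x,y);s=np.where(r>0,np.tan(r)/np.maximum(r,1e-9),1)
P=np.stack([x*s*z,y*s*z,z],-1)@d['T'][:3,:3].T+d['T'][:3,3]
Q=(P-p)@M*1000
def rep(n,m):
    q=Q[m]; c,sz,a=cv2.minAreaRect(q[:,1:].astype(np.float32)); print(n,len(q),'h',np.median(P[m][:,2]).round(4),'yz ctr',np.round(c,1),np.round(sz,1),round(a,1),'ext y',q[:,1].min().round(1),q[:,1].max().round(1),'z',q[:,2].min().round(1),q[:,2].max().round(1))
near=(np.hypot(Q[...,1],Q[...,2])<80)&(z>0)
h=P[...,2]
rep('block',near&(h>.044)&(h<.052))
n2=(np.hypot(Q[...,1],Q[...,2])<20)&(z>0)
rep('lip',n2&(h>.117)&(h<.127));rep('neck',n2&(h>.107)&(h<.127))
rep('body',(np.hypot(Q[...,1],Q[...,2])<35)&(h>.06)&(h<.106))
# same for earlier rail picture is not needed; hole corners of block
for a,b in((86,160),(322,38),(455,238),(226,345)):
    U,V=180+a/3.5,100+b/3; print(Q[int(V),int(U)].round(1))
E
```

```text
block 6087 h 0.0484 yz ctr [ 2.4 -1. ] [104.8 104.5] 59.1 ext y -67.2 73.9 z -71.9 61.2
lip 351 h 0.1214 yz ctr [ 2.1 -1.9] [21.8 22.9] 40.7 ext y -8.5 13.7 z -12.6 9.9
neck 452 h 0.1209 yz ctr [ 2.6 -1.5] [22.6 22.3] 88.3 ext y -8.5 13.8 z -12.6 9.9
body 1515 h 0.0952 yz ctr [ 2.8 -2.6] [46.3 46.2] 51.6 ext y -21.3 26.1 z -25.4 21.1
[173.2 -56.6 -16.7]
[172.6  17.5 -61.1]
[171.8  61.2  12.6]
[170.7 -13.2  55.4]
```

```bash
python3 -m handwheel '[[0.1,[0,0.2,0.17],[0,0,0]],[0.1,[1.5,0,0],[0,0,0]],[0.1,[1.5,0,0],[0,0,0]],[0.1,[0.7,0,0],[0,0,0]],[0.1,[0,0,0],[0,0,0]],[0.1,[0,0,0],[0,0,0]]]' 20
python3 - <<'E'
from h import *
go([.495,.192,.15],77.5)
o,M,p=st()
b=snap('scene','s2');im=b['img'].astype(int)
for v in range(118,141):
    w=np.clip(60-(im[v,258:275,2]-im[v,258:275,0]),0,None)*(im[v,258:275].sum(1)>240)
    if w.sum(): print(v,round((w*np.arange(258,275)).sum()/w.sum(),2),end='; ')
d=snap('wrist','w2');z=d['depth'];K=d['mtx'];v,u=np.mgrid[0:384,0:512]
x=(u-K[0,2])/K[0,0];y=(v-K[1,2])/K[1,1];r=np.hypot(x,y);s=np.where(r>0,np.tan(r)/np.maximum(r,1e-9),1)
P=np.stack([x*s*z,y*s*z,z],-1)@d['T'][:3,:3].T+d['T'][:3,3]
Q=(P-p)@M*1000;h=P[...,2];q0=np.hypot(Q[...,1],Q[...,2])
def rep(n,m):
    q=Q[m]; c,sz,a=cv2.minAreaRect(q[:,1:].astype(np.float32)); print(n,len(q),'yz ctr',np.round(c,1),np.round(sz,1),'ext y',q[:,1].min().round(1),q[:,1].max().round(1),'z',q[:,2].min().round(1),q[:,2].max().round(1))
print()
rep('block',(q0<80)&(h>.044)&(h<.052)&(z>0))
rep('body',(q0<35)&(h>.06)&(h<.103));rep('lip',(q0<20)&(h>.117)&(h<.1255)&(Q[...,0]<60))
rep('pip',(q0<12)&(h>.135)&(Q[...,0]>25))
A=cv2.resize(d['img'][140:240,190:320],None,fx=3,fy=3,interpolation=2)
B=cv2.resize(b['img'][90:190,220:320],None,fx=4,fy=4,interpolation=2);A=cv2.copyMakeBorder(A,0,100,0,0,0);cv2.imwrite('pics/c5.png',np.hstack([A,B]))
E
```

```text
time_s: 8.43
tool_pos: [0.4979, 0.1934, 0.187]
eef_rot: [0.304, 1.57, 0.086]
wrist_force: [-0.4, 0.1, 0.2]
finger_gap: 0.027
t 8.43 p [0.4979 0.1934 0.187 ] phi 77.5 down [ 4.e-04  0.e+00 -1.e+00] q [ 0.148  0.143  1.76  -0.     1.238 -1.205] gap 0.027 F [-0.41  0.14  0.15] M [ 0.011 -0.143  0.048]
shift cm [ 3.7  -0.2  -0.25] turn [ 0.  0. -0.]
121 268.0; 122 268.16; 123 267.51; 124 267.07; 125 267.13; 126 267.11; 127 267.06; 128 267.05; 129 267.06; 130 267.05; 131 267.08; 132 267.05; 133 267.05; 134 267.08; 135 267.08; 136 266.98; 137 266.96; 138 267.06; 139 267.1; 140 266.33; 
block 7284 yz ctr [-0.1 -3.1] [104.9 104.6] ext y -71.0 70.4 z -74.1 55.3
body 1851 yz ctr [-0.1 -4.5] [46.1 46.5] ext y -23.7 24.1 z -27.4 18.5Traceback (most recent call last):
  File "<stdin>", line 16, in <module>
  File "<stdin>", line 13, in rep
    return umr_minimum(a, axis, None, out, keepdims, initial, where)
ValueError: zero-size array to reduction operation minimum which has no identity
```

Block centre is now at tool (y −0.1, z −3.1) mm against the dropper at (0, −3), and the scene column is 267.1 against about 267.4 for the mouth. They are aligned, so I'm inserting, slowly near the lip.

```bash
python3 -m handwheel '[[0.1,[0.8,0,0],[0,0,0]],[0.1,[1.2,0,0],[0,0,0]],[0.1,[1.5,0,0],[0,0,0]],[0.1,[1.2,0,0],[0,0,0]],[0.1,[0.8,0,0],[0,0,0]],[0.1,[0,0,0],[0,0,0]],[0.1,[0,0,0],[0,0,0]]]' 20
python3 -c "
from h import *
go([.4979,.1934,.1235],77.5)"
python3 -m handwheel '[[0.1,[0.2,0,0],[0,0,0]],[0.1,[0.2,0,0],[0,0,0]],[0.1,[0.2,0,0],[0,0,0]],[0.1,[0.1,0,0],[0,0,0]],[0.1,[0,0,0],[0,0,0]],[0.1,[0,0,0],[0,0,0]]]' 20
python3 -c "
from h import *
go([.4979,.1934,.1235],77.5)"
```

```text
time_s: 9.4
tool_pos: [0.498, 0.1934, 0.1321]
eef_rot: [0.41, 1.57, 0.192]
wrist_force: [-0.3, 0.1, -0.2]
finger_gap: 0.0273
t 9.4 p [0.498  0.1934 0.1321] phi 77.5 down [ 7.e-04  1.e-04 -1.e+00] q [ 0.148  0.214  1.801  0.     1.126 -1.205] gap 0.0273 F [-0.32  0.07 -0.23] M [ 0.045 -0.117  0.011]
shift cm [ 0.86 -0.   -0.01] turn [ 0.     0.001 -0.   ]
time_s: 10.15
tool_pos: [0.4977, 0.1933, 0.1248]
eef_rot: [0.419, 1.571, 0.201]
wrist_force: [0.4, 0.0, 0.4]
finger_gap: 0.0274
t 10.15 p [0.4977 0.1933 0.1248] phi 77.5 down [ 1.e-04  0.e+00 -1.e+00] q [ 0.148  0.224  1.805  0.     1.112 -1.205] gap 0.0274 F [0.4  0.03 0.44] M [-0.011 -0.113  0.072]
shift cm [0.13 0.01 0.01] turn [ 0.  0. -0.]
```

```bash
python3 -m handwheel '[[0.1,[0.1,0,0],[0,0,0]],[0.1,[0.1,0,0],[0,0,0]],[0.1,[0.1,0,0],[0,0,0]],[0.1,[0,0,0],[0,0,0]]]' 20
python3 -m handwheel '[[0.1,[0.1,0,0],[0,0,0]],[0.1,[0.1,0,0],[0,0,0]],[0.1,[0,0,0],[0,0,0]]]' 20
python3 -c "
from h import *
go([.4979,.1934,.1235],77.5)"
```

```text
time_s: 10.65
tool_pos: [0.4976, 0.1933, 0.1216]
eef_rot: [-2.9, 1.571, -3.118]
wrist_force: [0.2, 0.1, -0.4]
finger_gap: 0.0273
time_s: 11.02
tool_pos: [0.4976, 0.1933, 0.1196]
eef_rot: [-2.793, 1.571, -3.011]
wrist_force: [0.4, 0.3, -0.9]
finger_gap: 0.0275
t 11.03 p [0.4976 0.1933 0.1196] phi 77.5 down [-3.e-04 -0.e+00 -1.e+00] q [ 0.148  0.231  1.809  0.     1.102 -1.205] gap 0.0275 F [ 0.39  0.34 -0.95] M [ 0.05  -0.132  0.042]
shift cm [-0.39  0.01  0.03] turn [ 0. -0.  0.]
```

```bash
python3 -m handwheel '[[0.1,[0.1,0,0],[0,0,0]],[0.1,[0.05,0,0],[0,0,0]],[0.1,[0.05,0,0],[0,0,0]],[0.1,[0,0,0],[0,0,0]]]' 20
python3 -m handwheel '[[0.1,[0.05,0,0],[0,0,0]],[0.1,[0.05,0,0],[0,0,0]],[0.1,[0,0,0],[0,0,0]]]' 20
python3 -c "
from h import *
go([.4979,.1934,.1235],77.5)"
```

```text
time_s: 11.52
tool_pos: [0.4976, 0.1934, 0.1177]
eef_rot: [-3.066, 1.571, 2.999]
wrist_force: [-0.9, 0.5, -0.3]
finger_gap: 0.027
time_s: 11.9
tool_pos: [0.4976, 0.1933, 0.1167]
eef_rot: [-2.776, 1.571, -2.994]
wrist_force: [-0.5, -0.1, -0.6]
finger_gap: 0.0271
t 11.9 p [0.4976 0.1933 0.1167] phi 77.5 down [-1.e-04 -0.e+00 -1.e+00] q [ 0.148  0.236  1.81   0.     1.096 -1.205] gap 0.0271 F [-0.54 -0.14 -0.56] M [ 0.072 -0.172  0.02 ]
shift cm [-0.68  0.01  0.02] turn [ 0. -0.  0.]
```

```bash
python3 -m handwheel '[[0.1,[0.05,0,0],[0,0,0]],[0.1,[0.05,0,0],[0,0,0]],[0.1,[0,0,0],[0,0,0]]]' 20
python3 -m handwheel '[[0.1,[0.05,0,0],[0,0,0]],[0.1,[0.05,0,0],[0,0,0]],[0.1,[0,0,0],[0,0,0]]]' 20
python3 -c "
from h import *
go([.4979,.1934,.1235],77.5)"
```

```text
time_s: 12.28
tool_pos: [0.4977, 0.1933, 0.1157]
eef_rot: [3.128, 1.571, 2.911]
wrist_force: [0.4, -0.4, -0.7]
finger_gap: 0.027
time_s: 12.65
tool_pos: [0.4976, 0.1933, 0.1146]
eef_rot: [-2.957, 1.571, 3.109]
wrist_force: [-0.6, -0.4, -1.0]
finger_gap: 0.027
t 12.65 p [0.4976 0.1933 0.1146] phi 77.5 down [-1.e-04  0.e+00 -1.e+00] q [ 0.148  0.239  1.811  0.     1.092 -1.205] gap 0.027 F [-0.55 -0.36 -1.02] M [ 0.012 -0.158  0.008]
shift cm [-0.89  0.01  0.02] turn [ 0. -0.  0.]
```

```bash
python3 -m handwheel '[[0.1,[0.05,0,0],[0,0,0]],[0.1,[0.05,0,0],[0,0,0]],[0.1,[0,0,0],[0,0,0]]]' 20
python3 - <<'E'
from h import *
go([.4979,.1934,.1235],77.5)
b=snap('scene','s3')
B=cv2.resize(b['img'][100:190,225:315],None,fx=6,fy=6,interpolation=2);cv2.imwrite('pics/c6.png',B)
E
```

```text
time_s: 13.02
tool_pos: [0.4978, 0.1934, 0.1138]
eef_rot: [0.424, 1.571, 0.206]
wrist_force: [-0.6, 0.4, 0.6]
finger_gap: 0.0271
t 13.03 p [0.4978 0.1934 0.1138] phi 77.5 down [ 1.e-04  0.e+00 -1.e+00] q [ 0.148  0.24   1.812  0.     1.09  -1.205] gap 0.0271 F [-0.58  0.43  0.58] M [ 0.029 -0.152 -0.016]
shift cm [-0.97  0.01  0.01] turn [ 0.  0. -0.]
```

View pics/c6.png

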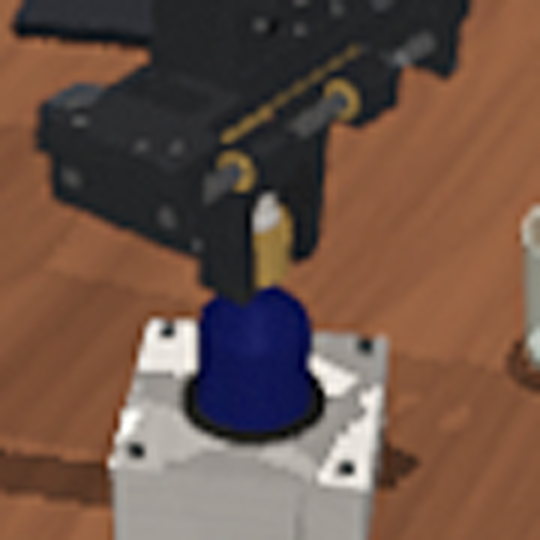

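The collar (270,245) is down over the neck, with only the blue shoulder visible below the finger, and it is upright. Contact is just beginning, so I'll press lightly and then start turning.

```bash
python3 -m handwheel '[[0.1,[0.05,0,0],[0,0,0]],[0.1,[0,0,0],[0,0,0]]]' 20
python3 -c "
from h import *
go([.4979,.1934,.1235],77.5)"
python3 -m handwheel '[[0.1,[0.05,0,0],[0,0,0]],[0.1,[0,0,0],[0,0,0]]]' 20
python3 -c "
from h import *
go([.4979,.1934,.1235],77.5)"
```

```text
time_s: 13.32
tool_pos: [0.4978, 0.1934, 0.1133]
eef_rot: [0.404, 1.571, 0.186]
wrist_force: [-0.7, 0.1, 0.5]
finger_gap: 0.027
t 13.32 p [0.4978 0.1934 0.1133] phi 77.5 down [ 2.e-04  0.e+00 -1.e+00] q [ 0.148  0.241  1.812  0.     1.089 -1.205] gap 0.027 F [-0.74  0.13  0.55] M [ 0.038 -0.114  0.01 ]
shift cm [-1.02  0.01  0.01] turn [ 0.  0. -0.]
time_s: 13.58
tool_pos: [0.4978, 0.1933, 0.1129]
eef_rot: [0.373, 1.571, 0.155]
wrist_force: [-0.1, -0.4, 1.9]
finger_gap: 0.0271
t 13.57 p [0.4978 0.1933 0.1129] phi 77.5 down [ 3.e-04  0.e+00 -1.e+00] q [ 0.148  0.241  1.812  0.     1.088 -1.205] gap 0.0271 F [-0.06 -0.43  1.85] M [ 0.059 -0.117  0.033]
shift cm [-1.06  0.01  0.01] turn [ 0.  0. -0.]
```

```bash
python3 -m handwheel '[[0.1,[0.01,-0.045,-0.003],[0.15,0,0]],[0.1,[0.01,-0.045,-0.003],[0.15,0,0]],[0.1,[0,0,0],[0,0,0]]]' 20
python3 -c "
from h import *
go([.4979,.1934,.1235],77.5)"
python3 -m handwheel '[[0.1,[0.01,-0.045,-0.003],[0.15,0,0]],[0.1,[0.01,-0.045,-0.003],[0.15,0,0]],[0.1,[0,0,0],[0,0,0]]]' 20
python3 -c "
from h import *
go([.4979,.1934,.1235],77.5)"
```

```text
time_s: 13.95
tool_pos: [0.4975, 0.1925, 0.1126]
eef_rot: [0.571, 1.57, 0.055]
wrist_force: [-0.5, 0.6, 0.3]
finger_gap: 0.0273
t 13.95 p [0.4975 0.1925 0.1126] phi 60.4 down [ 3.e-04  0.e+00 -1.e+00] q [ 0.147  0.241  1.814 -0.     1.087 -0.908] gap 0.0273 F [-0.49  0.58  0.28] M [-0.031 -0.174  0.024]
shift cm [-1.09  0.1  -0.01] turn [-0.298  0.    -0.   ]
time_s: 14.32
tool_pos: [0.4969, 0.1917, 0.1123]
eef_rot: [0.511, 1.571, -0.303]
wrist_force: [-0.1, 0.1, 1.4]
finger_gap: 0.0272
t 14.32 p [0.4969 0.1917 0.1123] phi 43.4 down [ 1.e-04 -0.e+00 -1.e+00] q [ 0.145  0.239  1.816 -0.     1.086 -0.612] gap 0.0272 F [-0.13  0.11  1.35] M [-0.035 -0.152 -0.001]
shift cm [-1.12  0.19 -0.05] turn [-0.596  0.    -0.   ]
```

```bash
python3 -m handwheel '[[0.1,[0.015,-0.045,-0.003],[0.15,0,0]],[0.1,[0.015,-0.045,-0.003],[0.15,0,0]],[0.1,[0,0,0],[0,0,0]]]' 20
python3 -c "
from h import *
go([.4979,.1934,.1235],77.5)"
python3 -m handwheel '[[0.1,[0.015,-0.045,-0.003],[0.15,0,0]],[0.1,[0.015,-0.045,-0.003],[0.15,0,0]],[0.1,[0,0,0],[0,0,0]]]' 20
python3 -c "
from h import *
go([.4979,.1934,.1235],77.5)"
```

```text
time_s: 14.7
tool_pos: [0.4961, 0.1913, 0.112]
eef_rot: [1.728, 1.571, 0.616]
wrist_force: [0.1, 0.0, 1.5]
finger_gap: 0.0269
t 14.7 p [0.4961 0.1913 0.112 ] phi 26.3 down [ 1.e-04  0.e+00 -1.e+00] q [ 0.145  0.238  1.818  0.     1.085 -0.314] gap 0.0269 F [0.06 0.05 1.52] M [-0.01  -0.081 -0.02 ]
shift cm [-1.15  0.25 -0.11] turn [-0.894  0.    -0.   ]
time_s: 15.08
tool_pos: [0.4952, 0.191, 0.1117]
eef_rot: [1.541, 1.571, 0.13]
wrist_force: [0.0, 0.4, 1.2]
finger_gap: 0.0273
t 15.07 p [0.4952 0.191  0.1117] phi 9.1 down [ 1.e-04  0.e+00 -1.e+00] q [ 0.144  0.237  1.821 -0.     1.084 -0.015] gap 0.0273 F [0.03 0.41 1.21] M [ 0.038 -0.115 -0.017]
shift cm [-1.18  0.3  -0.19] turn [-1.193  0.    -0.   ]
```

```bash
python3 -m handwheel '[[0.1,[0.018,-0.045,-0.003],[0.15,0,0]],[0.1,[0.018,-0.045,-0.003],[0.15,0,0]],[0.1,[0,0,0],[0,0,0]]]' 20
python3 -c "
from h import *
go([.4979,.1934,.1235],77.5)"
python3 -m handwheel '[[0.1,[0.018,-0.03,-0.002],[0.1,0,0]],[0.1,[0.018,-0.03,-0.002],[0.1,0,0]],[0.1,[0,0,0],[0,0,0]]]' 20
python3 -c "
from h import *
go([.4979,.1934,.1235],77.5)"
```

```text
time_s: 15.45
tool_pos: [0.4944, 0.191, 0.1114]
eef_rot: [1.958, 1.571, 0.247]
wrist_force: [0.2, 0.7, 1.7]
finger_gap: 0.0265
t 15.45 p [0.4944 0.191  0.1114] phi -8.0 down [ 1.e-04  0.e+00 -1.e+00] q [0.145 0.236 1.823 0.    1.083 0.285] gap 0.0265 F [0.16 0.72 1.72] M [-0.03  -0.086 -0.001]
shift cm [-1.21  0.32 -0.29] turn [-1.493  0.    -0.   ]
time_s: 15.82
tool_pos: [0.4938, 0.1912, 0.111]
eef_rot: [2.153, 1.571, 0.241]
wrist_force: [-0.1, -0.8, 1.7]
finger_gap: 0.0272
t 15.82 p [0.4938 0.1912 0.111 ] phi -19.5 down [ 1.e-04  0.e+00 -1.e+00] q [0.145 0.235 1.824 0.    1.082 0.486] gap 0.0272 F [-0.09 -0.77  1.68] M [ 0.026 -0.085 -0.034]
shift cm [-1.24  0.31 -0.35] turn [-1.693  0.    -0.   ]
```

```bash
python3 -m handwheel '[[0.1,[0.014,-0.03,-0.002],[0.1,0,0]],[0.1,[0.014,-0.03,-0.002],[0.1,0,0]],[0.1,[0.014,-0.03,-0.002],[0.1,0,0]],[0.1,[0,0,0],[0,0,0]]]' 20
python3 -c "
from h import *
go([.4979,.1934,.1235],77.5)"
python3 -m handwheel '[[0.1,[0.012,-0.03,-0.002],[0.1,0,0]],[0.1,[0.012,-0.03,-0.002],[0.1,0,0]],[0.1,[0.012,-0.03,-0.002],[0.1,0,0]],[0.1,[0,0,0],[0,0,0]]]' 20
python3 -c "
from h import *
go([.4979,.1934,.1235],77.5)"
```

```text
time_s: 16.32
tool_pos: [0.4931, 0.1916, 0.1107]
eef_rot: [2.392, 1.57, 0.18]
wrist_force: [-0.4, -0.6, 2.4]
finger_gap: 0.0272
t 16.32 p [0.4931 0.1916 0.1107] phi -36.7 down [ 3.e-04  1.e-04 -1.e+00] q [0.146 0.234 1.826 0.    1.081 0.787] gap 0.0272 F [-0.39 -0.56  2.44] M [-0.045 -0.019 -0.027]
shift cm [-1.28  0.28 -0.43] turn [-1.994  0.    -0.   ]
time_s: 16.82
tool_pos: [0.4926, 0.1923, 0.1104]
eef_rot: [2.493, 1.57, -0.019]
wrist_force: [-0.3, 0.0, 3.3]
finger_gap: 0.027
t 16.82 p [0.4926 0.1923 0.1104] phi -53.9 down [ 6.e-04 -0.e+00 -1.e+00] q [ 0.147  0.234  1.827 -0.     1.08   1.089] gap 0.027 F [-0.28  0.02  3.28] M [-0.01  -0.031  0.116]
shift cm [-1.31  0.22 -0.5 ] turn [-2.294e+00  0.000e+00 -1.000e-03]
```

Torque has jumped to about 0.12 N m at a height near nominal home, well past the 100° bite window. I'll confirm without turning further.

```bash
for i in 1 2 3; do python3 -m handwheel '[[0.1,[0,0,0],[0,0,0]]]' 20 >/dev/null
python3 -c "
from h import *
o,M,p=st();print(o['time_s'],p.round(4),np.round(o['wrist_force'],2),np.round(o['torque'],3))"; done
python3 - <<'E'
from h import *
b=snap('scene','s4');d=snap('wrist','w4')
B=cv2.resize(b['img'][110:170,235:305],None,fx=8,fy=8,interpolation=2);cv2.imwrite('pics/c7.png',B)
o,M,p=st()
z=d['depth'];K=d['mtx'];v,u=np.mgrid[0:384,0:512]
x=(u-K[0,2])/K[0,0];y=(v-K[1,2])/K[1,1];r=np.hypot(x,y);s=np.where(r>0,np.tan(r)/np.maximum(r,1e-9),1)
P=np.stack([x*s*z,y*s*z,z],-1)@d['T'][:3,:3].T+d['T'][:3,3]
Q=(P-p)@M*1000
m=(np.hypot(Q[...,1],Q[...,2]+3)<14)&(Q[...,0]<-10)&(z>0)
print('heights',np.histogram(P[m][:,2],bins=np.arange(.115,.18,.004)))
E
```

```text
16.95 [0.4926 0.1923 0.1104] [0.83 0.31 3.41] [-0.034 -0.035  0.163]
17.075 [0.4925 0.1922 0.1103] [-0.65  0.4   2.89] [-0.044 -0.084  0.157]
17.2 [0.4924 0.1922 0.1103] [ 0.4  -0.02  3.67] [-0.027 -0.13   0.161]
heights (array([  0, 102, 170, 177, 675, 652, 304, 147, 168, 222, 262,  75,   0,
         0,   0,   0]), array([0.115, 0.119, 0.123, 0.127, 0.131, 0.135, 0.139, 0.143, 0.147,
       0.151, 0.155, 0.159, 0.163, 0.167, 0.171, 0.175, 0.179]))
```

View pics/c7.png

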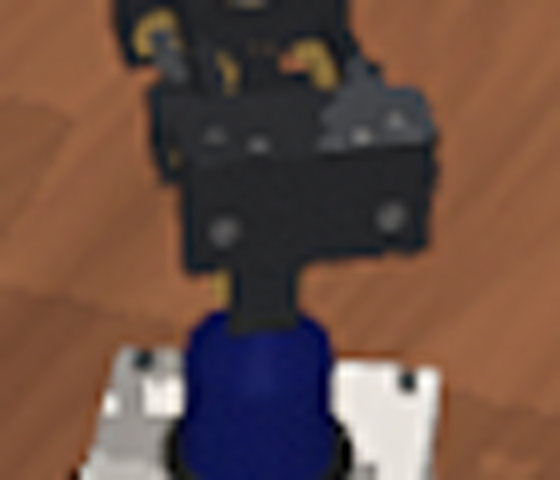

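Finger clasps the collar right above the shoulder (265,320). At this height the collar is home (nominal TCP 0.112 less the lining give at 3.4 N), and the torque is about 0.15, slightly high. I'll relax the hold a little, then release.

```bash
python3 -m handwheel '[[0.1,[-0.07,0.018,0],[-0.06,0,0]],[0.1,[0,0,0],[0,0,0]]]' 20
python3 -c "
from h import *
o,M,p=st();print(o['time_s'],p.round(4),np.round(o['wrist_force'],2),np.round(o['torque'],3))"
python3 -m handwheel '[[0.6,[0,0,0],[0,0,0]],[0.6,[0,0,0],[0,0,0]],[0.6,[0,0,0],[0,0,0]],[0.6,[0,0,0],[0,0,0]],[0.6,[0,0,0],[0,0,0]]]'
python3 -m handwheel '[[0.6,[-1,0,0],[0,0,0]],[0.6,[-2,0,0],[0,0,0]],[0.6,[-3,0,0],[0,0,0]],[0.6,[-3,0,0],[0,0,0]],[0.6,[-2,0,0],[0,0,0]],[0.6,[0,0,0],[0,0,0]],[0.6,[0,0,0],[0,0,0]]]'
cat > chk.py <<'E'
from h import *
import sys
o,M,p=st();n=sys.argv[1]
d=snap('wrist','w'+n);z=d['depth'];K=d['mtx'];v,u=np.mgrid[0:384,0:512]
x=(u-K[0,2])/K[0,0];y=(v-K[1,2])/K[1,1];r=np.hypot(x,y);s=np.where(r>0,np.tan(r)/np.maximum(r,1e-9),1)
P=np.stack([x*s*z,y*s*z,z],-1)@d['T'][:3,:3].T+d['T'][:3,3]
b=snap('scene','s'+n);z2=b['depth'];K=b['mtx']
P2=np.stack([(u-K[0,2])/K[0,0]*z2,(v-K[1,2])/K[1,1]*z2,z2],-1)@b['T'][:3,:3].T+b['T'][:3,3]
for nm,P,z in(('w',P,z),('s',P2,z2)):
    m=(np.hypot(P[...,0]-.495,P[...,1]-.192)<.022)&(P[...,2]>.108)&(P[...,2]<.18)&(z>0);q=P[m]
    print(nm,'top',np.percentile(q[:,2],[95,99,100]).round(4))
    for lo,hi in((.112,.132),(.133,.14),(.145,.162)):
        k=q[(q[:,2]>lo)&(q[:,2]<hi)]
        if len(k):
            c,sz,a=cv2.minAreaRect((k[:,:2]*1000).astype(np.float32));print(lo,len(k),np.round(c,1),np.round(sz,1))
    hh=np.histogram(q[:,2],bins=np.arange(.11,.175,.002));print(hh[0].tolist())
    m=(np.hypot(P[...,0]-.495,P[...,1]-.192)<.09)&(P[...,2]>.044)&(P[...,2]<.052)&(z>0);print('block h',np.median(P[m][:,2]).round(4),cv2.minAreaRect((P[m][:,:2]*1000).astype(np.float32))[:2])
B=cv2.resize(b['img'][110:170,235:305],None,fx=8,fy=8,interpolation=2);cv2.imwrite('pics/c8.png',B)
E
python3 chk.py 5
```

```text
time_s: 17.55
tool_pos: [0.4924, 0.1921, 0.1108]
eef_rot: [-1.035, 1.571, 2.791]
wrist_force: [1.3, 0.0, 2.6]
finger_gap: 0.0272
17.55 [0.4924 0.1921 0.1108] [1.31 0.02 2.65] [ 0.06  -0.211  0.147]
time_s: 18.18
tool_pos: [0.4924, 0.1921, 0.1109]
eef_rot: [-0.544, 1.571, -3.002]
wrist_force: [0.6, -0.5, -0.6]
finger_gap: 0.0531
time_s: 19.05
tool_pos: [0.492, 0.192, 0.2203]
eef_rot: [-0.546, 1.57, -3.004]
wrist_force: [-1.2, -0.3, -0.2]
finger_gap: 0.0527
w top [0.1649 0.1656 0.1664]
0.112 153 [501.6 199.4] [10.  26.5]
0.133 420 [496.  194.2] [24.8 27.1]
0.145 194 [496.5 194.7] [11.4 15.2]
[2, 10, 17, 11, 17, 14, 18, 17, 17, 17, 15, 23, 110, 258, 43, 63, 31, 13, 16, 15, 16, 13, 16, 32, 37, 42, 91, 119, 4, 0, 0, 0]
block h 0.0483 ((494.7777099609375, 193.757080078125), (105.26298522949219, 105.15242767333984))
s top [0.1601 0.1644 0.1652]
0.112 85 [497.2 184.2] [26.8 13.8]
0.133 46 [495.7 188.1] [26.2 20. ]
0.145 41 [494.7 190. ] [11.9 14.2]
[4, 7, 9, 8, 8, 11, 8, 4, 10, 10, 10, 12, 19, 12, 9, 4, 6, 3, 6, 3, 4, 6, 2, 6, 8, 4, 4, 4, 0, 0, 0, 0]
block h 0.047 ((493.9621276855469, 192.02142333984375), (104.28533172607422, 110.05551147460938))
```

View pics/c8.png

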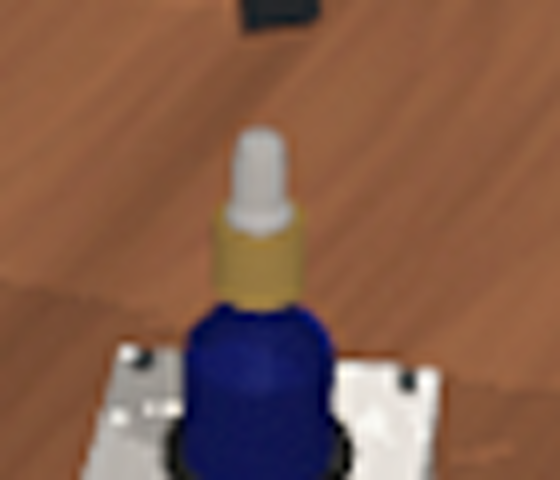

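The collar (258,260) sits directly on the shoulder, upright and centred. Its top measures 0.166 m (0.167 nominal when home), and the gripper is about 7 cm clear above it. Handing in.

```bash
python3 -c "
from h import *
a,b=load('s0')['img'].astype(int),load('s5')['img'].astype(int)
d=abs(a-b).sum(2)>90
for n,(u0,u1,v0,v1) in dict(fa=(288,318,215,285),fb=(312,340,188,255),vial=(176,194,198,224),beaker=(308,338,132,167)).items(): print(n,d[v0:v1,u0:u1].mean().round(3))
print(workorder.sign_off())"
```

```text
fa 0.0
fb 0.0
vial 0.006
beaker 0.0
the job is handed in; nothing more can be done
None
```

The dropper is screwed onto the blue bottle, released and handed in, after about 19 s of robot time. I gripped it on the middle rail, put the pipette in the bottle and turned the collar clockwise about 2.4 rad in small steps. It ran freely at first and never bit, so no turning back was needed.

**Final checks**
- **Height:** the bulb top measures about 0.166 m, against 0.167 m when fully home. That 1 mm gap is within the camera's 2 mm calibration.
- **Fit:** the collar sits straight on the shoulder in the picture. It is 1 to 1.5 mm off the block centre in the wrist camera. The scene camera sees only one side of the collar, so it cannot confirm that.
- **Other items:** the filled bottles, vial and beaker look unchanged when the before and after pictures are compared. The gripper is open and well clear.

**What disagreed**
- **Torque:** it ended at about 0.15 to 0.16 N m, above the 0.08 to 0.1 asked for and about the 0.15 limit given for the glass. A small turn back before letting go left it at about 0.147. The vertical force on the wrist was about 3.5 N, so I don't expect the 30 N limit was reached, but I could not measure the contact force itself.
- **Grip:** the dropper sat about 3 mm off-centre in the fingers, so I turned about its own axis to compensate.

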